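Record a welded bracket in the check nest

ROBOT

A 6-joint arm with a two-finger parallel gripper is mounted at the origin on the work surface. World frame = base frame: x ahead of the robot, y to its left, z up, the work surface at z = 0. Lengths are in mm, angles in degrees, forces in N, time in s.
With the tool pointing down it reaches from about 350 to 850 mm from the base axis. Payload 8.1 kg.
Tool frame: the origin (TCP) lies on the centre line of the jaws, within the pads' length; the fingertips stand 11 mm ahead of it and the grasp point (between the pads) lies 8 mm behind it; z points along the fingers, y is the direction in which the jaws open and shut (so a half turn about z gives the same grasp; the last joint's range is limited). The gripper opens to 85 mm and grips with 20 to 120 N. Pads are 22 mm wide; open, the fingers measure 114 mm over their backs; the gripper's body (76 mm by 85 mm) begins 54 mm behind the grasp point. The pads swing forward as they close: fully open they stand 13 mm farther back than shut.
Start: joints at [-82.242, 7.471, 85.268, -0, 87.261, -4.893], TCP at [131.426, -585.434, 242.292] pointing down, gripper open.
Joint ranges: [-169.43, 169.43], [-51.17, 129.36], [1.28, 143.12], [-76.62, 256.62], [0, 156.53], [-152.29, 152.29]. Speed limits (degrees/s): [136.94, 136.94, 159.86, 180, 180, 180].

INTERFACE

Orientations are given as [roll, pitch, yaw] about the fixed x, y, z axes, in that order (R = Rz(yaw) Ry(pitch) Rx(roll)).
In Python, from bench import telemetry, viewer, r gives the robot as it stands.
- The arm moves only by the shell command python3 -m inch 'ROWS' [FORCE]. ROWS is JSON, a list of rows, each a list of 3 entries, a list of its own where there are three numbers: the shift along the tool's x, y, z in cm, then the turn, a rotation vector about the tool's x, y, z in rad, then the opening, from 0 (shut) to 1 (fully open). A call has 1 to 20 rows; each row is the pose to reach, as a shift and turn from the pose commanded when the call began, along the tool's axes at that moment; what a row does not reach only later rows make up. A row lasts 1/10 s, in which the tool goes at most 50 mm and 8.59 degrees, less where a joint would pass 70% of its speed; a pose out of reach is approached as far as the arm can. A call with a gripper value outside its range is refused whole. The fingers move at their own pace and stop on an object; FORCE is the grip in N (left out, the last holds). Time passes only in rows, so rows that repeat a pose let the fingers close. It gives the time, the measured TCP pose, the force and the opening at its end, in the units of the state.
- telemetry.sense(): the state, without advancing time (a new reading comes with each control period).
- viewer.snapshot(name): name is "scene" or "top"; returns the picture (480x640x3 uint8, red, green, blue); there is no depth.
- viewer.camera_model(name): a dict with "fx", "fy", "cx", "cy" (pixels), "dist" ([k1, k2, p1, p2, k3] as OpenCV has them; the pictures are not rectified), "cam_to_world" (4x4, takes a point from camera to world coordinates). Camera axes: x right, y down, z forward; pixel columns grow to the right and rows downward; lengths in mm; the calibration is good to about 2 mm. A picture is of the moment at which its call begins. camera_model takes no time and is no camera call.
- r.hand_in(): hands the job in, once; it reports no verdict.
The state is a dict: "time": time; "joint_pos": joint angles; "qd": joint speeds; "joint_efforts": joint torques, N m; "tool_pos": TCP position; "tcp_rot": TCP orientation; "ft_force": force on the tool from outside, world axes, zero at the start; "wrist_torque": the same for the moment, N m; "finger_gap": finger opening in mm.
Only numpy, scipy, OpenCV 4.12 (cv2) and the standard library are available. Lean on these libraries where they do the work, as an engineer would, in place of code of your own. Each camera call takes 0.05 s, during which the arm holds its last target.

TASK

Check the welded bracket that lies in the check nest: swing the toggle clamp's handle upright, over centre to its stop, so that the clamp locks down on the bracket; with it clamped, touch the wide flat key of the bench readout with a light, steady push of about 6 N, held for half a second, to record the reading. Then swing the clamp fully back open, leaving the bracket lying in the nest, ready to be taken out. Do not press the two small keys or press the wide one hard, and leave the other things on the bench where they are.

Things in the scene. Friction and masses are not known exactly. Their poses are not given: they have to be found in the camera images.
- nest: check nest: fixed aluminium plate, 170 mm (its x) by 315 mm (its y, from -217 to +97) by 16 mm, carrying the toggle clamp, the bracket's seat and an indicator on a 150 mm post at its -y end. Origin on the bench top under it, z up. The clamp stands near the +y end, its arm towards -y; its handle swings in the plane x = 0 and leans to +y when open. Place and yaw vary.
- handle_pivot (a point): the pin on which the clamp's handle turns, 42 mm above the bench top, in the nest's plane x = 0, at its y = +76 mm; the pin's axis lies along the nest's x
- handle_grip (a point): point on the axis of the handle's black rubber grip (a round bar 20 mm thick, running from 54 to 150 mm from the pivot), 115 mm from handle_pivot, the place to pinch it or push it; it moves on a circle round handle_pivot
- clamp_handle (a joint): clamp handle's angle, rad: 0 = locked stop over centre (grip straight above the pivot), 0.08 = dead centre, 1.3 = back stop, towards the nest's +y. Starts open, about 1.1 to 1.2. A link drives the arm: its tip meets the bracket at about 0.3, from there to dead centre the grip needs up to about 6 N; past it the handle goes to its stop and stays. Elsewhere it stays where left (slight friction).
- clamp_arm: the clamp's twin-bar steel arm with a rubber-tipped spring spindle, 78 mm from its pin to its end; origin on its pin, 48 mm above the bench top. Level and pressing on the bracket's plate when locked (about 15 N), raised some 60 to 77 degrees when fully open.
- bracket: the welded bracket, loose in the nest: a steel plate 92 x 122 x 8 mm with a tube stub of 48 mm diameter, 61 mm tall, welded upon it; 0.85 kg. Origin at the centre of the plate's underside. It already lies in its seat between low blocks.
- nest_seat (a point): centre of the seat in the nest, 20 mm above the bench top: where the bracket's origin belongs
- readout: bench readout: fixed grey box 130 mm (its x) by 170 mm (its y), black top face 55 mm above the bench top; origin on the bench top under its centre. A dark display lies along its +x edge, a thin aerial 105 mm tall stands beside the display. Its place and yaw vary; it may stand on either side of the nest.
- record_key: the wide flat key on top of the readout, 30 mm (x) by 70 mm (y), its top face 3 mm above this origin and 58 mm above the bench top; origin at the centre of its underside, axes as the readout. It gives only 1.5 mm: it begins to yield at 2 N and is at its end at 6 N; it registers when more than 3.5 N is held for 0.15 s.
- small_keys: the two small square keys (22 mm) to the +y side of the wide one, 3 mm above the readout's top; their centres lie at y = +47 mm, x = 0 and +38 mm of this origin (the readout's centre line, level with the wide key's centre in x). Not to be pressed.
- chip_hammer: chipping hammer with a wooden handle, about 230 mm long, head 150 mm, lying on the bench; a bystander. Origin on the bench top under its handle.
- wire_brush: wire brush with a wooden back, 260 mm long, lying bristles down; a bystander. Origin on the bench top under its middle.
- tube_a: short steel tube, 60 mm diameter, 62 mm tall, standing beyond the nest (its +x side); a bystander. Origin at the centre of its foot.
- tube_b: narrow dark steel tube, 48 mm diameter, 85 mm tall, standing on the robot's side of the nest; a bystander. Origin at the centre of its foot.
- tee_coupon: welded tee: plate 120 x 70 mm with an upright web, 53 mm tall, lying beyond the readout (its +x side); a bystander. Origin at the centre of its underside.
- magnet_square: grey magnetic welding square, a triangle with 110 mm sides, 18 mm thick, lying flat; a bystander. Origin on the bench top near its middle.
- flux_pot: open steel pot, 72 mm diameter, 80 mm tall; a bystander. Origin at the centre of its foot.
Things that resemble listed ones, but are neither listed nor needed, are in the scene too. Leave any orange look-alike of the bracket alone.

How it is judged:
By the outcome, as a careful person would: the job done as asked, in the order asked, and still so for the second after the job is handed in, with the robot touching nothing.
It also fails if it takes over 64 s, if anything falls off the work surface, if the arm or the gripper's body presses on something with over 40 N, if the wrist force passes 120 N, or if a joint passes its speed limit or range.

## Working session

There is one attempt and no reset: what is moved stays moved. The work goes in short steps, Python scripts to look and compute and a shell command to move; the robot and the scene stay as the last step left them, time stands still between calls to the robot, and variables do not carry over. Pictures are saved under pics/ and viewed, and the job is handed in when it is done.

```bash
ls; mkdir -p pics; python3 - <<'E'
from bench import telemetry, viewer, r
import cv2
print(telemetry.sense())
for n in("scene","top"):
    cv2.imwrite(f"pics/{n}0.png",viewer.snapshot(n)[:,:,::-1]); print(viewer.camera_model(n))
E
```

```text
pics
{'time': 0.0, 'joint_pos': array([-8.22427738e+01,  7.51492899e+00,  8.53315891e+01,  1.47230459e-03,
        8.72619917e+01, -4.89293864e+00]), 'qd': array([-0.06561767,  0.03577006,  0.02431889, -0.07410982, -0.03858267,
        0.07084728]), 'joint_efforts': array([ 1.00503341e-03, -5.69392633e+01, -5.00551844e+01, -1.25981451e-04,
        1.43626504e-02, -2.11834202e-05]), 'tool_pos': array([ 131.35624752, -584.88301474,  241.22415321]), 'tcp_rot': array([-1.79892011e+02, -1.07203781e-02,  1.26500830e+01]), 'ft_force': array([0.0305116 , 0.83436548, 0.97804933]), 'wrist_torque': array([ 0.0490888 , -0.00128859,  0.05656171]), 'finger_gap': 85.31649286171486}
{'fx': 575.6830680433184, 'fy': 575.6830680433184, 'cx': 316.29846083355903, 'cy': 244.00862101837174, 'dist': array([-0.05303901,  0.        ,  0.        ,  0.        ,  0.        ]), 'cam_to_world': array([[-8.82255359e-01,  2.73387276e-01, -3.83255631e-01,
         1.09277926e+03],
       [ 4.70745782e-01,  5.20770101e-01, -7.12177584e-01,
         1.18250599e+03],
       [ 4.88778346e-03, -8.08738462e-01, -5.88148119e-01,
         1.05008815e+03],
       [ 0.00000000e+00,  0.00000000e+00,  0.00000000e+00,
         1.00000000e+00]])}
{'fx': 515.6192616472526, 'fy': 515.6192616472526, 'cx': 324.11532354037655, 'cy': 239.63786490857325, 'dist': array([-0.12020207,  0.        ,  0.        ,  0.        ,  0.        ]), 'cam_to_world': array([[ 8.21912715e-03, -9.90746581e-01,  1.35475674e-01,
         2.81799789e+02],
       [-9.99750010e-01, -1.09587725e-02, -1.94890626e-02,
         5.17467788e+01],
       [ 2.07933693e-02, -1.35281623e-01, -9.90588975e-01,
         1.53397616e+03],
       [ 0.00000000e+00,  0.00000000e+00,  0.00000000e+00,
         1.00000000e+00]])}
```

View pics/scene0.png

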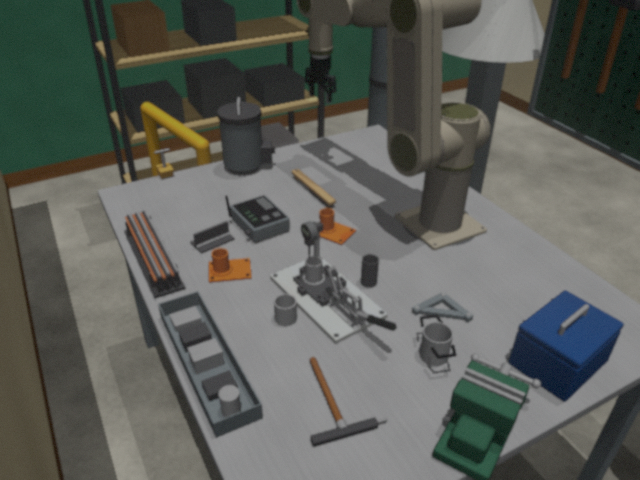

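View pics/top0.png

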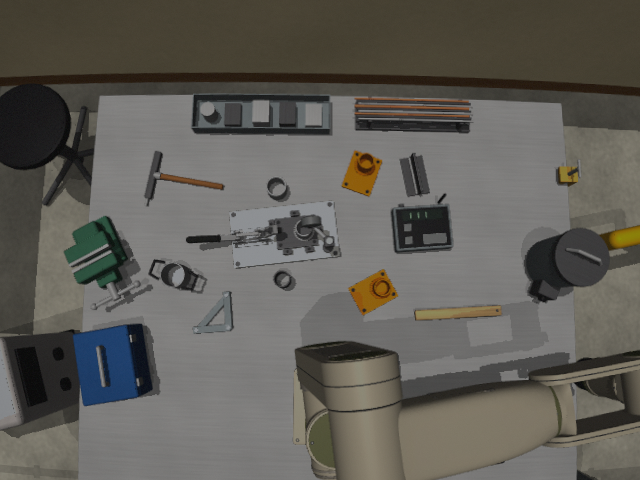

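Both views show the nest at top (285,235) with its black grip at (203,239). The readout is at top (422,228), and the orange look-alikes at (362,173) and (373,291). Next I'll enlarge the nest and the readout.

```bash
python3 - <<'E'
import cv2
t=cv2.imread("pics/top0.png"); s=cv2.imread("pics/scene0.png")
cv2.imwrite("pics/c1.png",cv2.resize(t[190:280,180:350],None,fx=4.7,fy=4.7,interpolation=cv2.INTER_CUBIC))
cv2.imwrite("pics/c2.png",cv2.resize(t[185:265,380:465],None,fx=7,fy=7,interpolation=cv2.INTER_CUBIC))
cv2.imwrite("pics/c3.png",cv2.resize(s[210:350,260:410],None,fx=4.2,fy=4.2,interpolation=cv2.INTER_CUBIC))
E
```

```text
(no output)
```

View pics/c1.png

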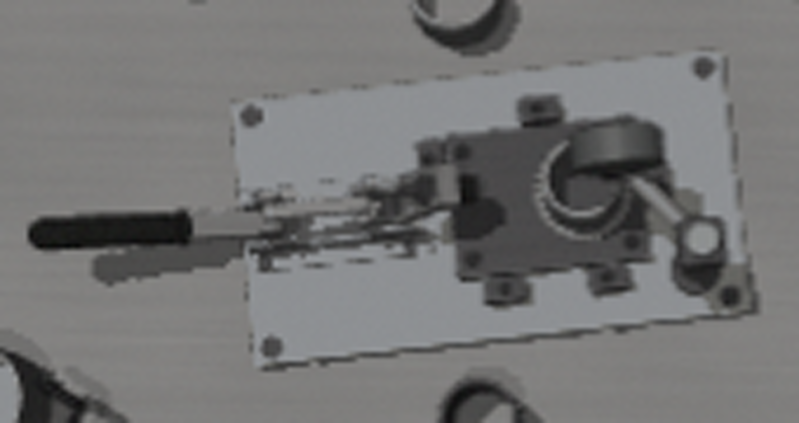

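View pics/c2.png

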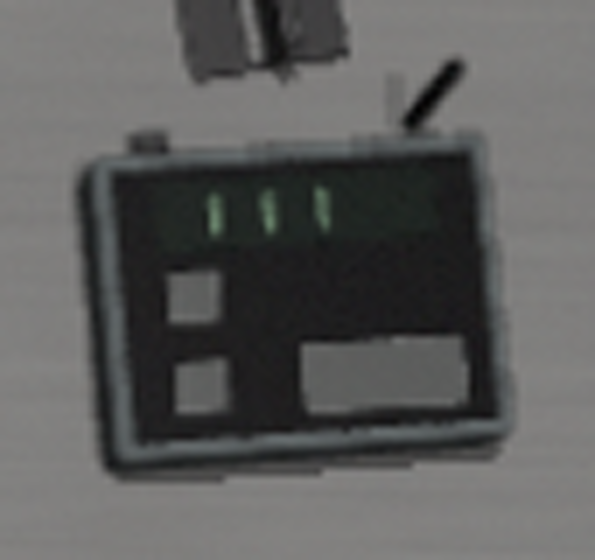

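View pics/c3.png

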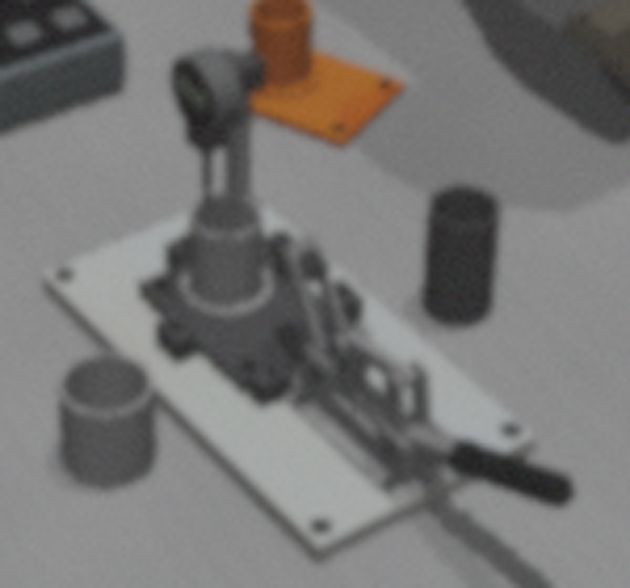

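```bash
cat > h.py <<'E'
import numpy as np, cv2
from bench import telemetry, viewer, r
def ray(n,uv):
    m=viewer.camera_model(n); K=np.array([[m['fx'],0,m['cx']],[0,m['fy'],m['cy']],[0,0,1]])
    p=cv2.undistortPoints(np.array(uv,float).reshape(-1,1,2),K,m['dist']).reshape(-1,2)
    T=m['cam_to_world']; d=np.c_[p,np.ones(len(p))]@T[:3,:3].T
    return T[:3,3],d
def onz(n,uv,z):
    o,d=ray(n,uv); return o+d*((z-o[2])/d[:,2])[:,None]
def tri(uvt,uvs):
    o1,d1=ray("top",uvt);o2,d2=ray("scene",uvs);out=[]
    for a,b in zip(d1,d2):
        st=np.linalg.lstsq(np.c_[a,-b],o2-o1,rcond=None)[0]
        p,q=o1+a*st[0],o2+b*st[1]; out.append([*((p+q)/2),np.linalg.norm(p-q)])
    return np.array(out)
def plane(uvt,org,nrm): pass
E
python3 - <<'E'
from h import *
np.set_printoptions(suppress=True,precision=1)
f=lambda a,k,o:np.array(a)/k+o-0.5+0.5/k
N=f([(233,101),(722,50),(755,310),(255,368)],4.7,[180,190])
P=onz("top",N,16);print(P)
ux=P[[0,1]].mean(0)-P[[2,3]].mean(0); uy=P[[0,3]].mean(0)-P[[1,2]].mean(0)
print("sizes",np.linalg.norm(ux),np.linalg.norm(uy), "yaw",np.degrees(np.arctan2(ux[1],ux[0])),np.degrees(np.arctan2(-uy[0],uy[1])))
yaw=np.arctan2(-uy[0],uy[1]); c=P.mean(0)
Y=np.array([-np.sin(yaw),np.cos(yaw),0]);X=np.array([np.cos(yaw),np.sin(yaw),0])
org=c+60*Y; org[2]=0; print("nest",org)
piv=org+76*Y+[0,0,42];print("pivot",piv)
# scene corners z16
S=f([(318,556),(42,282),(530,440)],4.2,[260,210]);print("scene corners",onz("scene",S,16))
# grip ends triangulated
G=tri(f([(35,233),(190,228)],4.7,[180,190]),f([(565,488),(458,458)],4.2,[260,210]));print("grip",G)
for g in G:
    d=g[:3]-piv;print(d@X,d@Y,d[2],np.hypot(d@Y,d[2]),"ang",np.arctan2(d@Y,d[2]))
Kc=f([(300,342),(465,335),(470,405),(308,415)],7,[380,185]);K=onz("top",Kc,58);print("key",K,K.mean(0))
e=(K[0]+K[3]-K[1]-K[2])/2;print("key len",np.linalg.norm(e),"yaw",np.degrees(np.arctan2(-e[0],e[1])), np.linalg.norm((K[0]+K[1]-K[2]-K[3])/2))
B=f([(110,165),(490,145),(505,430),(120,460)],7,[380,185]);b=onz("top",B,55);print("box",b,b.mean(0))
sm=f([(195,297),(202,387)],7,[380,185]);print("small",onz("top",sm,58))
E
```

```text
[[572.6 307.1  16. ]
 [609.2  -4.5  16. ]
 [442.3 -26.3  16. ]
 [402.3 287.6  16. ]]
sizes 169.87229098590444 315.09287192646053 yaw 6.981927344627103 6.992901373170758
nest [499.3 200.5   0. ]
pivot [490. 276.  42.]
scene corners [[571.6 316.6  16. ]
 [610.2   8.   16. ]
 [405.2 291.6  16. ]]
grip [[471.9 409.7 106.3   5.4]
 [483.2 323.8  62.2   2.4]]
-1.67705542046882 134.94478670952077 64.33088099411435 149.49434005860206 ang 1.125945546792762
-0.9420715158113302 48.32781092471128 20.235869511143733 52.39339389318733 ang 1.1742560433623115
key [[ 505.1 -264.2   58. ]
 [ 508.9 -334.3   58. ]
 [ 479.4 -335.7   58. ]
 [ 474.5 -267.    58. ]] [ 492.  -300.3   58. ]
key len 69.53345586277408 yaw 3.597982264085331 30.173258346982784
box [[ 579.7 -185.6   55. ]
 [ 590.8 -348.    55. ]
 [ 469.4 -351.2   55. ]
 [ 455.2 -188.4   55. ]] [ 523.8 -268.3   55. ]
small [[ 523.6 -220.2   58. ]
 [ 485.7 -222.6   58. ]]
```

```bash
cat >> h.py <<'E'
from scipy.spatial.transform import Rotation as Ro
def go(p0,e0,p1,e1):
    A=Ro.from_euler('xyz',e0,degrees=True);B=Ro.from_euler('xyz',e1,degrees=True)
    print("shift cm",np.round(A.inv().apply(np.subtract(p1,p0))/10,2),"turn",np.round((A.inv()*B).as_rotvec(),3))
E
python3 - <<'E'
from h import *
np.set_printoptions(suppress=True,precision=1)
print(onz("top",[(150,267),(205,285),(178,275)],80))
P0=[131.4,-585.4,242.3];E0=[180,0,12.65]
go(P0,E0,[470,-200,290],[180,0,60]); go(P0,E0,[477,380,230],[180,0,97])
E
```

```text
[[396.5 518.3  80. ]
 [347.8 358.1  80. ]
 [375.  436.3  80. ]]
shift cm [ 41.5 -30.2  -4.8] turn [ 0.   0.  -0.8]
shift cm [ 54.9 -86.6   1.2] turn [ 0.   0.  -1.5]
```

The flux pot is clear of the handle's path. I'll move in two calls to a point above the grip.

```bash
python3 -m inch '[[[41.5,-30.2,-4.8],[0,0,-0.8],0.45],[[41.5,-30.2,-4.8],[0,0,-0.8],0.45],[[41.5,-30.2,-4.8],[0,0,-0.8],0.45],[[41.5,-30.2,-4.8],[0,0,-0.8],0.45],[[41.5,-30.2,-4.8],[0,0,-0.8],0.45],[[41.5,-30.2,-4.8],[0,0,-0.8],0.45],[[41.5,-30.2,-4.8],[0,0,-0.8],0.45],[[41.5,-30.2,-4.8],[0,0,-0.8],0.45],[[41.5,-30.2,-4.8],[0,0,-0.8],0.45],[[41.5,-30.2,-4.8],[0,0,-0.8],0.45],[[41.5,-30.2,-4.8],[0,0,-0.8],0.45],[[41.5,-30.2,-4.8],[0,0,-0.8],0.45],[[41.5,-30.2,-4.8],[0,0,-0.8],0.45],[[41.5,-30.2,-4.8],[0,0,-0.8],0.45]]' 25
```

```text
time: 1.5
tool_pos: [469.3, -201.0, 289.9]
tcp_rot: [-180.0, 0.0, 58.4]
ft_force: [-0.6, 0.8, 0.8]
finger_gap: 38.3
```

```bash
python3 - <<'E'
from h import *
P0=[131.4,-585.4,242.3];E0=[180,0,12.65]
A=Ro.from_euler('xyz',E0,degrees=True); p=A.apply([415,-302,-48])+P0; e=(A*Ro.from_rotvec([0,0,-.8])).as_euler('xyz',degrees=True); print(p,e)
go(p,e,[477.5,380,200],[180,0,97])
print(telemetry.sense()['tool_pos'])
E
```

```text
[ 470.18986866 -199.84789601  290.3       ] [180.           0.          58.48662361]
shift cm [ 49.82 -29.69   9.03] turn [ 0.     0.    -0.672]
[ 469.28310261 -201.01696485  289.8518883 ]
```

```bash
python3 -m inch '[[[49.8,-29.7,9],[0,0,-0.672],0.45],[[49.8,-29.7,9],[0,0,-0.672],0.45],[[49.8,-29.7,9],[0,0,-0.672],0.45],[[49.8,-29.7,9],[0,0,-0.672],0.45],[[49.8,-29.7,9],[0,0,-0.672],0.45],[[49.8,-29.7,9],[0,0,-0.672],0.45],[[49.8,-29.7,9],[0,0,-0.672],0.45],[[49.8,-29.7,9],[0,0,-0.672],0.45],[[49.8,-29.7,9],[0,0,-0.672],0.45],[[49.8,-29.7,9],[0,0,-0.672],0.45],[[49.8,-29.7,9],[0,0,-0.672],0.45],[[49.8,-29.7,9],[0,0,-0.672],0.45],[[49.8,-29.7,9],[0,0,-0.672],0.45],[[49.8,-29.7,9],[0,0,-0.672],0.45],[[49.8,-29.7,9],[0,0,-0.672],0.45],[[49.8,-29.7,9],[0,0,-0.672],0.45],[[49.8,-29.7,9],[0,0,-0.672],0.45]]' 25
python3 - <<'E'
from h import *
for n in("scene","top"): cv2.imwrite(f"pics/{n}1.png",viewer.snapshot(n)[:,:,::-1])
s=cv2.imread("pics/scene1.png");cv2.imwrite("pics/c4.png",cv2.resize(s[200:360,280:460],None,fx=3.7,fy=3.7,interpolation=cv2.INTER_CUBIC))
E
```

```text
time: 3.2
tool_pos: [478.0, 378.8, 200.9]
tcp_rot: [180.0, -0.0, 96.9]
ft_force: [0.6, 0.1, -0.0]
finger_gap: 38.6
```

View pics/c4.png

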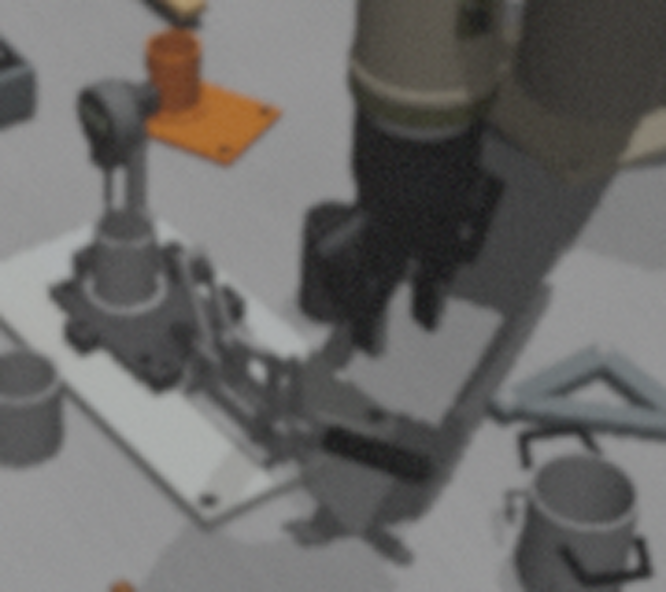

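The fingers are above the black grip, which is at crop (380,455), and are aligned with it. I'll go down and pinch it.

```bash
python3 -m inch '[[[0,0,3],[0,0,0],0.45],[[0,0,6],[0,0,0],0.45],[[0,0,8],[0,0,0],0.45],[[0,0,10],[0,0,0],0.45],[[0,0,11],[0,0,0],0.45],[[0,0,11.8],[0,0,0],0.45],[[0,0,11.8],[0,0,0],0.45],[[0,0,11.8],[0,0,0],0.45]]' 25
python3 - <<'E'
from h import *
s=viewer.snapshot("scene")[:,:,::-1];cv2.imwrite("pics/c5.png",cv2.resize(s[230:360,300:450],None,fx=4.5,fy=4.5,interpolation=cv2.INTER_CUBIC))
E
```

```text
time: 4.1
tool_pos: [477.8, 380.2, 83.2]
tcp_rot: [179.9, -0.0, 97.0]
ft_force: [-0.3, -0.3, 0.1]
finger_gap: 38.5
```

View pics/c5.png

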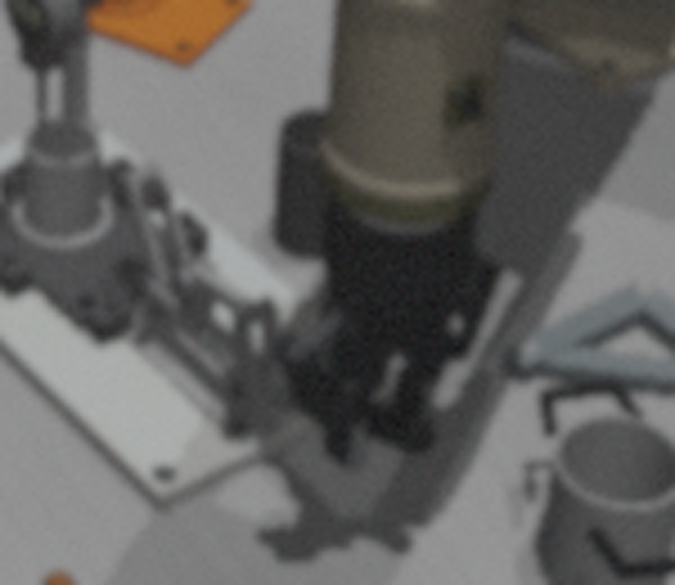

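The grip sits between the fingers, at about crop (380,430). Closing now.

```bash
python3 -m inch '[[[0,0,0],[0,0,0],0.35],[[0,0,0],[0,0,0],0.25],[[0,0,0],[0,0,0],0.15],[[0,0,0],[0,0,0],0.15],[[0,0,0],[0,0,0],0.15],[[0,0,0],[0,0,0],0.15]]' 25
python3 - <<'E'
from h import *
s=viewer.snapshot("scene")[:,:,::-1];cv2.imwrite("pics/c6.png",cv2.resize(s[230:360,300:450],None,fx=4.5,fy=4.5,interpolation=cv2.INTER_CUBIC))
E
```

```text
time: 4.75
tool_pos: [475.0, 380.5, 82.1]
tcp_rot: [-179.8, -0.0, 97.0]
ft_force: [-9.9, 2.7, 2.5]
finger_gap: 19.2
```

View pics/c6.png

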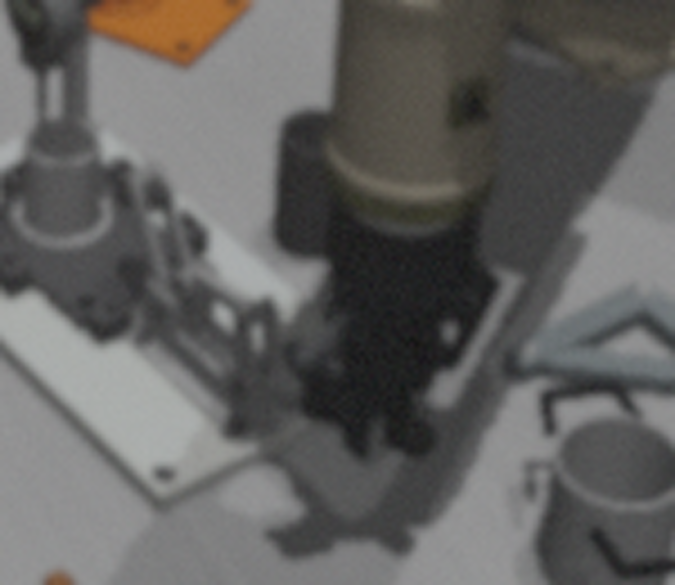

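The bar is pinched (gap 19 mm on the 20 mm grip). The arm was pulled about 3 mm in −x, so I'll shift to centre and swing the first half of the arc.

```bash
python3 -m inch '[[[0,-0.15,0],[0,0,0],0.15],[[0,-0.28,0],[0,0,0],0.15],[[-0.35,-0.28,-0.7],[0,0,0],0.15],[[-0.78,-0.28,-1.4],[0,0,0],0.15],[[-1.45,-0.28,-2.34],[0,0,0],0.15],[[-2.2,-0.28,-3.21],[0,0,0],0.15],[[-3.04,-0.28,-3.99],[0,0,0],0.15],[[-3.96,-0.28,-4.68],[0,0,0],0.15],[[-4.94,-0.28,-5.29],[0,0,0],0.15],[[-4.94,-0.28,-5.29],[0,0,0],0.15]]' 25
python3 - <<'E'
from h import *
s=viewer.snapshot("scene")[:,:,::-1];cv2.imwrite("pics/c7.png",cv2.resize(s[200:350,280:450],None,fx=4,fy=4,interpolation=cv2.INTER_CUBIC))
E
```

```text
time: 5.8
tool_pos: [481.1, 328.8, 136.1]
tcp_rot: [180.0, 0.0, 96.9]
ft_force: [2.9, -1.2, -3.8]
finger_gap: 18.8
```

View pics/c7.png

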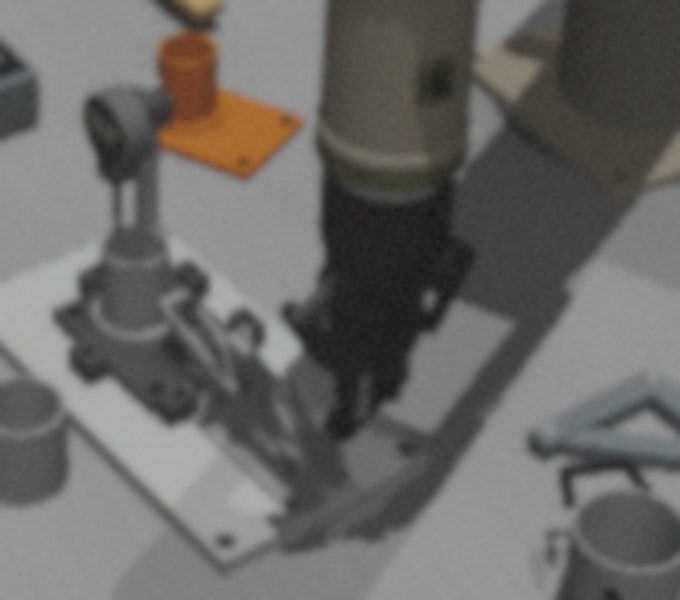

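The handle is rising and the arm is lowering. Now the second half of the arc, over centre to the stop.

```bash
python3 -m inch '[[[-0.52,0,-0.25],[0,0,0],0.15],[[-1.04,0,-0.49],[0,0,0],0.15],[[-1.58,0,-0.69],[0,0,0],0.15],[[-2.12,0,-0.89],[0,0,0],0.15],[[-2.67,0,-1.03],[0,0,0],0.15],[[-3.22,0,-1.17],[0,0,0],0.15],[[-3.8,0,-1.26],[0,0,0],0.15],[[-4.36,0,-1.35],[0,0,0],0.15],[[-4.7,0,-1.37],[0,0,0],0.15],[[-5.05,0,-1.39],[0,0,0],0.15],[[-5.3,0,-1.4],[0,0,0],0.15],[[-5.5,0,-1.4],[0,0,0],0.15],[[-5.5,0,-1.4],[0,0,0],0.15]]' 25
python3 - <<'E'
from h import *
s=viewer.snapshot("scene")[:,:,::-1];cv2.imwrite("pics/c8.png",cv2.resize(s[200:350,280:450],None,fx=4,fy=4,interpolation=cv2.INTER_CUBIC))
E
```

```text
time: 7.15
tool_pos: [487.4, 276.7, 149.5]
tcp_rot: [180.0, -0.1, 97.0]
ft_force: [3.3, 2.5, -2.3]
finger_gap: 18.9
```

View pics/c8.png

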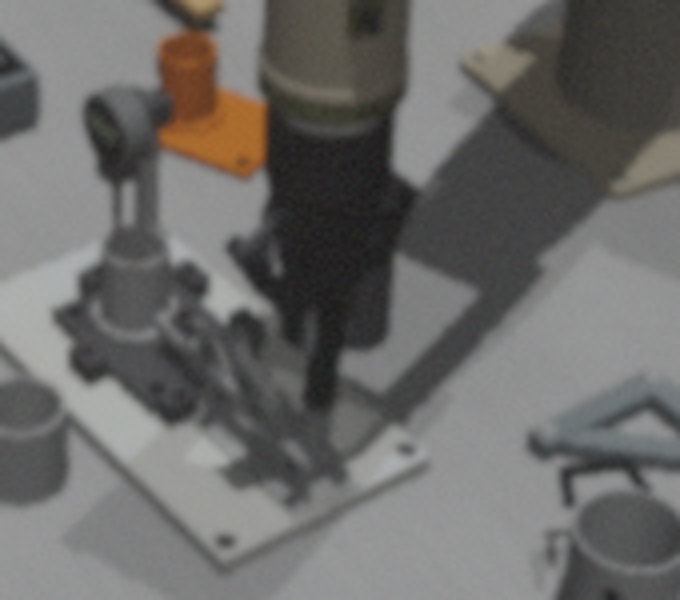

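```bash
python3 -m inch '[[[-0.3,0,0],[0,0,0],0.15],[[-0.3,0,0],[0,0,0],0.15]]' 25; python3 -m inch '[[[-0.3,0,0],[0,0,0],0.15],[[-0.3,0,0],[0,0,0],0.15]]' 25
```

```text
time: 7.4
tool_pos: [487.8, 273.1, 149.4]
tcp_rot: [180.0, -0.0, 97.0]
ft_force: [3.8, 1.1, -1.8]
finger_gap: 18.4
time: 7.6
tool_pos: [488.2, 269.8, 149.4]
tcp_rot: [180.0, 0.0, 97.0]
ft_force: [4.2, -0.8, -1.7]
finger_gap: 18.4
```

```bash
python3 -m inch '[[[-0.3,0,0],[0,0,0],0.15],[[-0.3,0,0],[0,0,0],0.15]]' 25; python3 -m inch '[[[-0.3,0,0],[0,0,0],0.15],[[-0.3,0,0],[0,0,0],0.15]]' 25
python3 - <<'E'
from h import *
s=viewer.snapshot("scene")[:,:,::-1];cv2.imwrite("pics/c9.png",cv2.resize(s[200:350,280:450],None,fx=4,fy=4,interpolation=cv2.INTER_CUBIC))
E
```

```text
time: 7.8
tool_pos: [488.6, 266.6, 149.3]
tcp_rot: [180.0, 0.0, 97.0]
ft_force: [5.3, -1.5, -1.2]
finger_gap: 18.3
time: 8.0
tool_pos: [488.9, 264.3, 149.4]
tcp_rot: [180.0, -0.0, 97.0]
ft_force: [4.7, 2.9, -1.8]
finger_gap: 17.0
```

View pics/c9.png

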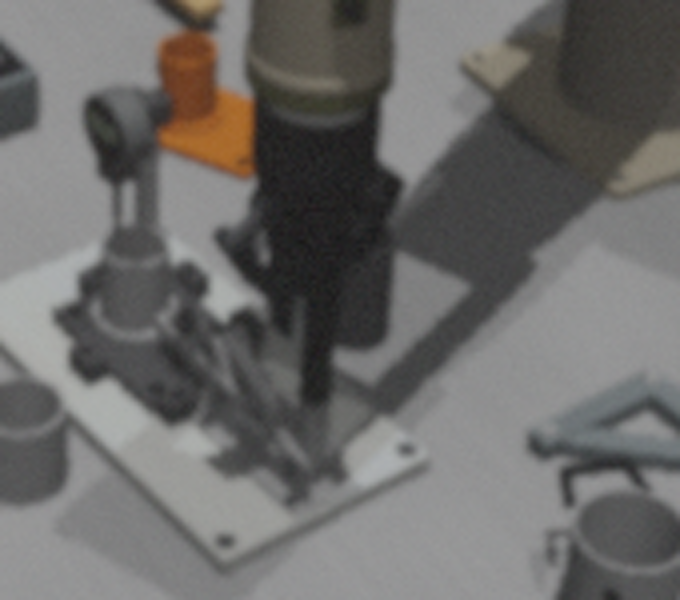

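The y-force changed sign going over centre and then rose, and the gap started to narrow. That suggests the handle is at its stop and the pads are sliding past the bar. I'll release, lift and look.

```bash
python3 -m inch '[[[0,0,0],[0,0,0],0.25],[[0,0,0],[0,0,0],0.35],[[0,0,0],[0,0,0],0.45],[[0,0,0],[0,0,0],0.45],[[0,0,0],[0,0,0],0.45],[[0,0,-3],[0,0,0],0.45],[[0,0,-6],[0,0,0],0.45],[[0,0,-10],[0,0,0],0.45],[[0,0,-14],[0,0,0],0.45],[[0,0,-14],[0,0,0],0.45],[[0,0,-14],[0,0,0],0.45]]' 25
python3 - <<'E'
from h import *
s=viewer.snapshot("scene")[:,:,::-1];cv2.imwrite("pics/scene2.png",s);cv2.imwrite("pics/c10.png",cv2.resize(s[190:340,280:450],None,fx=4,fy=4,interpolation=cv2.INTER_CUBIC))
E
```

```text
time: 9.15
tool_pos: [489.4, 264.3, 290.7]
tcp_rot: [179.8, -0.0, 97.0]
ft_force: [-0.5, 0.3, -0.1]
finger_gap: 38.0
```

View pics/c10.png

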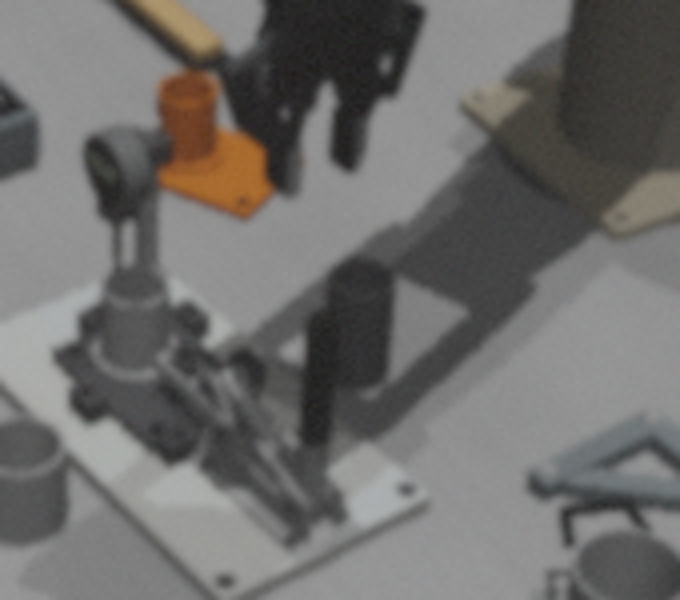

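The grip stands upright, with its top at crop (323,310) and its lower end at (314,442). I'll work out its angle by casting rays onto the handle's plane.

```bash
python3 - <<'E'
from h import *
s=cv2.imread("pics/scene2.png")
sub=s[260:303,350:366]
# dark grip: centre column per row
g=cv2.cvtColor(s,cv2.COLOR_BGR2GRAY).astype(int)
rows=[];
for y in range(270,298,3):
    c=[x for x in range(352,364+2) if g[y,x]<42]; print(y,c[:1],c[-1:],g[y,352:372])
yaw=np.radians(7);X=np.array([np.cos(yaw),np.sin(yaw),0]);Y=np.array([-np.sin(yaw),np.cos(yaw),0])
piv=np.array([490,276,42])-2.5*X
f=lambda a:np.array(a)/4+[280,190]-0.375
o,d=ray("scene",f([(323,313),(314,441)]))
P=o+d*(((piv-o)@X)/(d@X))[:,None]
q=P-piv; print(q@Y,q[:,2]); v=P[0]-P[1]; print("angle",np.arctan2(v@Y,v[2]))
E
```

```text
270 [360] [362] [86 88 85 83 69 56 43 47 41 41 39 44 42 46 45 45 44 49 50 52]
273 [360] [362] [ 92  96 104  97  76  48  44  43  36  39  40  42  43  48  49  49  49  51
  51  51]
276 [358] [363] [138 142 139 125  89  48  37  35  40  40  39  33  42  48  46  48  51  50
  49  49]
279 [358] [363] [129 131 126 112  76  44  37  37  37  42  38  41  44  48  43  49  49  51
  51  51]
282 [357] [364] [77 73 74 65 50 39 39 39 40 41 39 40 40 45 45 49 46 53 51 51]
285 [357] [361] [81 79 72 58 44 37 36 36 39 39 42 43 44 46 46 49 48 49 49 51]
288 [357] [361] [81 78 71 57 44 37 39 40 38 37 45 50 65 64 61 63 65 75 85 93]
291 [356] [361] [93 85 79 55 39 33 42 40 38 37 44 59 64 72 71 66 70 67 69 70]
294 [357] [361] [108 104  90  64  42  37  37  40  43  39  53  66  72  69  67  71  71  70
  65  68]
297 [357] [361] [111  97  76  58  43  39  42  41  38  41  58  70  83  85  83  79  75  72
  69  67]
[4.61347754 3.87027066] [151.63091731  49.03661797]
angle 0.007244007558512019
```

The angle is about 0.007 rad, so the handle is at the locked stop. On to the readout. The wide pale key is at top (432,239), the only 30×70 mm key; the squares at (408,227) and (409,240) are the small ones, as the earlier enlarged crop shows.

```bash
python3 - <<'E'
from h import *
s=telemetry.sense(); print(s['tool_pos'],s['tcp_rot'])
go([489.3,264.3,290.5],[180,0,97],[492,-300,270],[180,0,3.6])
im=viewer.snapshot("scene")[:,:,::-1]; cv2.imwrite("pics/c11.png",cv2.resize(im[185:250,215:300],None,fx=8,fy=8,interpolation=cv2.INTER_CUBIC))
E
```

```text
[488.59958554 264.03323251 288.89546705] [-1.79995012e+02 -7.46806456e-04  9.69916544e+01]
shift cm [-56.04  -6.61   2.05] turn [ 0.   -0.    1.63]
```

View pics/c11.png

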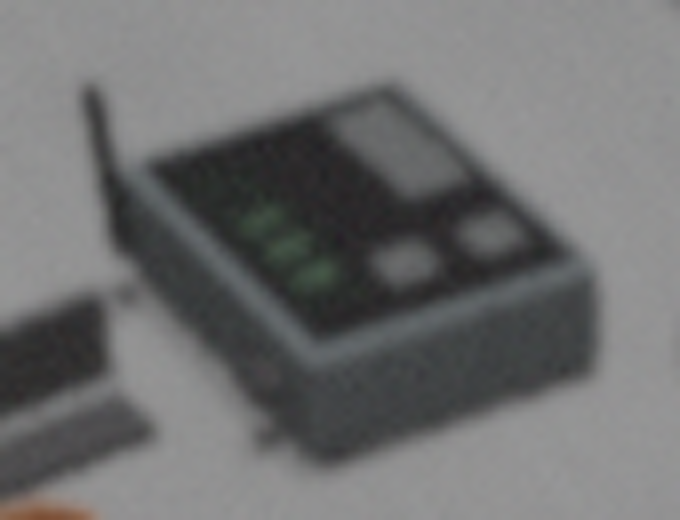

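The wide key is at crop (400,145) and the small ones at (405,262) and (490,232), so both views agree.

```bash
python3 -m inch '[[[-56,-6.6,2],[0,0,1.63],0],[[-56,-6.6,2],[0,0,1.63],0],[[-56,-6.6,2],[0,0,1.63],0],[[-56,-6.6,2],[0,0,1.63],0],[[-56,-6.6,2],[0,0,1.63],0],[[-56,-6.6,2],[0,0,1.63],0],[[-56,-6.6,2],[0,0,1.63],0],[[-56,-6.6,2],[0,0,1.63],0],[[-56,-6.6,2],[0,0,1.63],0],[[-56,-6.6,2],[0,0,1.63],0],[[-56,-6.6,2],[0,0,1.63],0],[[-56,-6.6,2],[0,0,1.63],0],[[-56,-6.6,2],[0,0,1.63],0],[[-56,-6.6,2],[0,0,1.63],0],[[-56,-6.6,2],[0,0,1.63],0],[[-56,-6.6,2],[0,0,1.63],0]]' 20
python3 -m inch '[[[0,0,4],[0,0,0],0],[[0,0,8],[0,0,0],0],[[0,0,12],[0,0,0],0],[[0,0,15],[0,0,0],0],[[0,0,17],[0,0,0],0],[[0,0,17],[0,0,0],0],[[0,0,17],[0,0,0],0]]' 20
python3 - <<'E'
from h import *
s=telemetry.sense(); print(s['tool_pos'],s['ft_force'],s['finger_gap'])
im=viewer.snapshot("scene")[:,:,::-1]; cv2.imwrite("pics/c12.png",cv2.resize(im[155:250,215:310],None,fx=6,fy=6,interpolation=cv2.INTER_CUBIC))
E
```

```text
time: 10.85
tool_pos: [491.7, -298.4, 269.3]
tcp_rot: [-180.0, -0.0, 3.7]
ft_force: [0.3, 0.5, -0.7]
finger_gap: 0.5
time: 11.55
tool_pos: [491.7, -299.2, 99.8]
tcp_rot: [180.0, -0.0, 3.7]
ft_force: [1.0, 0.0, 0.3]
finger_gap: 0.1
[ 491.69746691 -299.18073479   99.83837449] [0.97668419 0.00232165 0.34121297] 0.10916809114689943
```

View pics/c12.png

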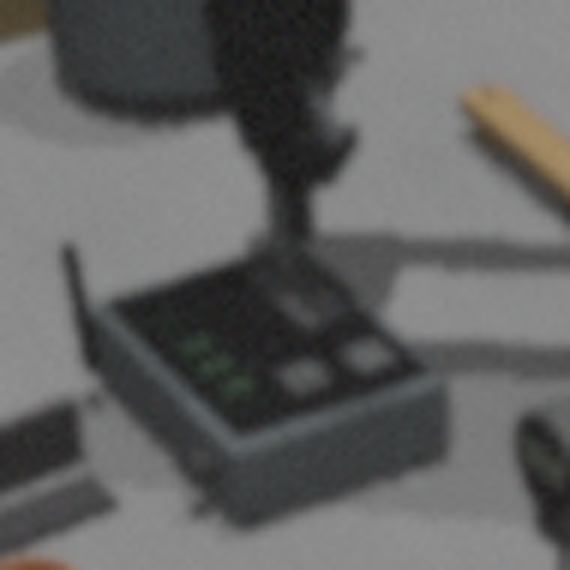

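The closed fingers are right above the wide key. I'll lower to about 5 mm above it, then creep.

```bash
python3 -m inch '[[[0,0,1],[0,0,0],0],[[0,0,2],[0,0,0],0],[[0,0,2.6],[0,0,0],0],[[0,0,2.7],[0,0,0],0],[[0,0,2.8],[0,0,0],0],[[0,0,2.8],[0,0,0],0]]' 20
python3 -m inch '[[[0,0,0.1],[0,0,0],0],[[0,0,0.1],[0,0,0],0]]' 20
python3 -m inch '[[[0,0,0.1],[0,0,0],0],[[0,0,0.1],[0,0,0],0]]' 20
```

```text
time: 12.2
tool_pos: [491.4, -299.9, 71.2]
tcp_rot: [180.0, -0.0, 3.6]
ft_force: [0.3, -0.7, 0.3]
finger_gap: 0.2
time: 12.4
tool_pos: [491.5, -299.9, 70.4]
tcp_rot: [180.0, -0.0, 3.6]
ft_force: [-0.2, 0.3, 0.8]
finger_gap: 0.1
time: 12.6
tool_pos: [491.3, -299.8, 69.2]
tcp_rot: [-180.0, -0.0, 3.6]
ft_force: [-0.3, 0.1, 0.5]
finger_gap: 0.2
```

```bash
python3 -m inch '[[[0,0,0.05],[0,0,0],0],[[0,0,0.05],[0,0,0],0]]' 20
python3 -m inch '[[[0,0,0.05],[0,0,0],0],[[0,0,0.05],[0,0,0],0]]' 20
```

```text
time: 12.8
tool_pos: [491.3, -299.8, 68.8]
tcp_rot: [-180.0, 0.0, 3.6]
ft_force: [-1.2, 0.1, 3.0]
finger_gap: -0.0
time: 13.0
tool_pos: [491.4, -299.8, 68.4]
tcp_rot: [180.0, -0.0, 3.6]
ft_force: [-2.7, 1.4, 3.7]
finger_gap: -0.2
```

```bash
python3 -m inch '[[[0,0,0.08],[0,0,0],0]]' 20;python3 -m inch '[[[0,0,0.02],[0,0,0],0]]' 20
```

```text
time: 13.1
tool_pos: [491.4, -299.9, 67.7]
tcp_rot: [180.0, -0.0, 3.6]
ft_force: [-2.6, 1.9, 5.0]
finger_gap: 0.1
time: 13.2
tool_pos: [491.4, -299.9, 67.6]
tcp_rot: [180.0, -0.0, 3.6]
ft_force: [-3.6, 2.9, 6.6]
finger_gap: 0.1
```

```bash
python3 -m inch '[[[0,0,0],[0,0,0],0],[[0,0,0],[0,0,0],0]]' 20;python3 -m inch '[[[0,0,0],[0,0,0],0],[[0,0,0],[0,0,0],0],[[0,0,0],[0,0,0],0]]' 20; python3 - <<'E'
from h import *
im=viewer.snapshot("scene")[:,:,::-1]; cv2.imwrite("pics/c13.png",cv2.resize(im[155:250,215:310],None,fx=6,fy=6,interpolation=cv2.INTER_CUBIC))
E
python3 -m inch '[[[0,0,-1],[0,0,0],0],[[0,0,-4],[0,0,0],0],[[0,0,-8],[0,0,0],0],[[0,0,-8],[0,0,0],0]]' 20
python3 - <<'E'
from h import *
im=viewer.snapshot("scene")[:,:,::-1]; cv2.imwrite("pics/c14.png",cv2.resize(im[185:250,215:300],None,fx=8,fy=8,interpolation=cv2.INTER_CUBIC))
E
```

```text
time: 13.4
tool_pos: [491.4, -299.9, 67.6]
tcp_rot: [180.0, -0.0, 3.6]
ft_force: [-3.7, 2.3, 6.4]
finger_gap: 0.0
time: 13.7
tool_pos: [491.4, -299.9, 67.6]
tcp_rot: [180.0, -0.0, 3.6]
ft_force: [-2.5, 2.2, 6.6]
finger_gap: 0.1
time: 14.15
tool_pos: [494.6, -302.2, 154.3]
tcp_rot: [179.6, -0.5, 3.6]
ft_force: [0.9, -1.1, 0.7]
finger_gap: 0.3
```

View pics/c14.png

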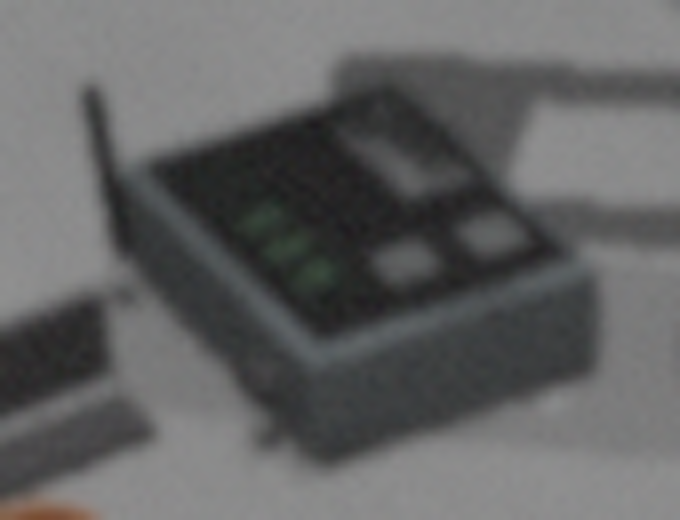

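View pics/c13.png

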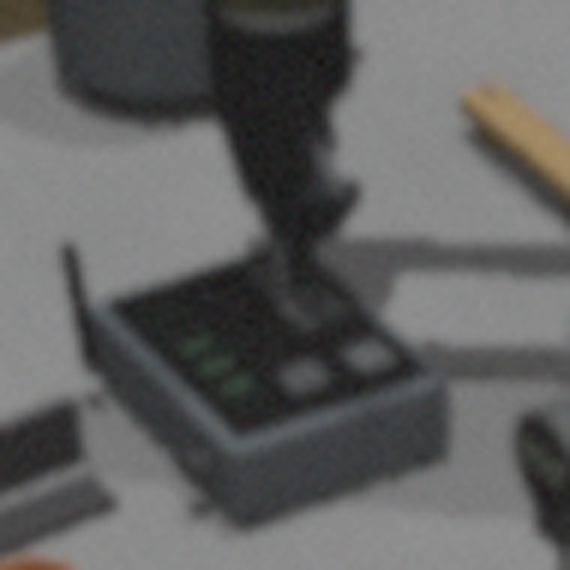

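The key push held at 5.0–6.6 N for over half a second, with nothing else touched. Next I'll lift and go back to the handle.

```bash
python3 -m inch '[[[0,0,-5],[0,0,0],0.2],[[0,0,-10],[0,0,0],0.45],[[0,0,-14],[0,0,0],0.45],[[0,0,-14],[0,0,0],0.45],[[0,0,-14],[0,0,0],0.45]]' 40
python3 - <<'E'
from h import *
s=telemetry.sense(); print(s['tool_pos'],s['tcp_rot'])
p=s['tool_pos'].copy()
go(p,[180,0,3.6],[489.5,276,250+0],[180,0,97.5])
E
```

```text
time: 14.7
tool_pos: [491.7, -300.1, 287.8]
tcp_rot: [179.9, -0.1, 3.6]
ft_force: [-0.1, -0.1, -0.8]
finger_gap: 38.1
[ 491.73966614 -300.09509513  287.80254721] [ 1.79931650e+02 -8.20492416e-02  3.59921729e+00]
shift cm [  3.39 -57.51   3.78] turn [ 0.     0.    -1.639]
```

```bash
python3 -m inch '[[[3.4,-57.5,3.8],[0,0,-1.639],0.45],[[3.4,-57.5,3.8],[0,0,-1.639],0.45],[[3.4,-57.5,3.8],[0,0,-1.639],0.45],[[3.4,-57.5,3.8],[0,0,-1.639],0.45],[[3.4,-57.5,3.8],[0,0,-1.639],0.45],[[3.4,-57.5,3.8],[0,0,-1.639],0.45],[[3.4,-57.5,3.8],[0,0,-1.639],0.45],[[3.4,-57.5,3.8],[0,0,-1.639],0.45],[[3.4,-57.5,3.8],[0,0,-1.639],0.45],[[3.4,-57.5,3.8],[0,0,-1.639],0.45],[[3.4,-57.5,3.8],[0,0,-1.639],0.45],[[3.4,-57.5,3.8],[0,0,-1.639],0.45],[[3.4,-57.5,3.8],[0,0,-1.639],0.45],[[3.4,-57.5,3.8],[0,0,-1.639],0.45],[[3.4,-57.5,3.8],[0,0,-1.639],0.45],[[3.4,-57.5,3.8],[0,0,-1.639],0.45],[[3.4,-57.5,3.8],[0,0,-1.639],0.45]]' 40
python3 - <<'E'
from h import *
im=viewer.snapshot("scene")[:,:,::-1]; cv2.imwrite("pics/c15.png",cv2.resize(im[190:340,280:450],None,fx=4,fy=4,interpolation=cv2.INTER_CUBIC))
E
```

```text
time: 16.4
tool_pos: [489.5, 275.1, 249.2]
tcp_rot: [180.0, 0.0, 97.4]
ft_force: [0.3, 0.2, -0.4]
finger_gap: 38.3
```

View pics/c15.png

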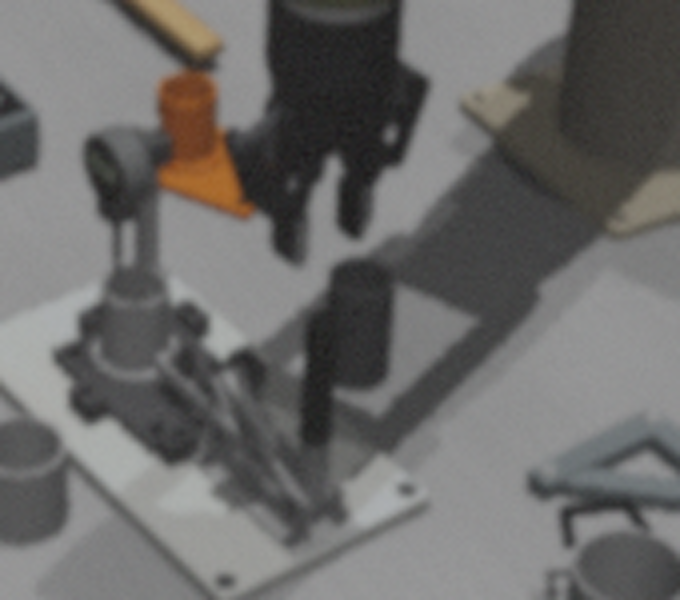

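The handle is still upright at crop (318,375), and the jaws are directly above it. Going down to pinch.

```bash
python3 -m inch '[[[0,0,3],[0,0,0],0.45],[[0,0,6],[0,0,0],0.45],[[0,0,8],[0,0,0],0.45],[[0,0,10],[0,0,0],0.45],[[0,0,10],[0,0,0],0.45],[[0,0,10],[0,0,0],0.45],[[0,0,10],[0,0,0],0.3],[[0,0,10],[0,0,0],0.15],[[0,0,10],[0,0,0],0.15],[[0,0,10],[0,0,0],0.15],[[0,0,10],[0,0,0],0.15]]' 40
```

```text
time: 17.55
tool_pos: [487.8, 276.1, 151.2]
tcp_rot: [-179.9, 0.0, 97.5]
ft_force: [-13.9, -3.5, 11.1]
finger_gap: 18.7
```

```bash
python3 -m inch '[[[0,-0.2,-0.1],[0,0,0],0.15],[[0.3,-0.3,-0.1],[0,0,0],0.15],[[0.6,-0.3,-0.1],[0,0,0],0.15],[[1.15,-0.3,0],[0,0,0],0.15],[[1.7,-0.3,0.1],[0,0,0],0.15],[[2.28,-0.3,0.23],[0,0,0],0.15],[[3.4,-0.3,0.51],[0,0,0],0.15],[[4.48,-0.3,0.91],[0,0,0],0.15],[[5.5,-0.3,1.41],[0,0,0],0.15],[[5.5,-0.3,1.41],[0,0,0],0.15]]' 40
python3 - <<'E'
from h import *
im=viewer.snapshot("scene")[:,:,::-1]; cv2.imwrite("pics/c16.png",cv2.resize(im[190:340,280:450],None,fx=4,fy=4,interpolation=cv2.INTER_CUBIC))
E
```

```text
time: 18.55
tool_pos: [480.6, 332.6, 137.1]
tcp_rot: [179.7, -0.1, 97.5]
ft_force: [4.1, 1.9, 4.4]
finger_gap: 18.8
```

View pics/c16.png

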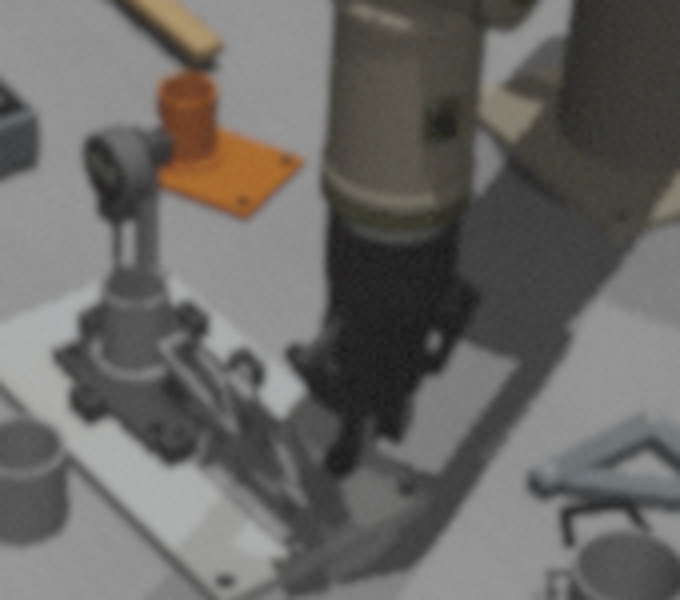

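The clamp arm is rising with the handle. Carrying on to the back stop.

```bash
python3 -m inch '[[[0.5,0,0.3],[0,0,0],0.15],[[0.98,0,0.6],[0,0,0],0.15],[[1.9,0,1.29],[0,0,0],0.15],[[2.74,0,2.08],[0,0,0],0.15],[[3.5,0,2.94],[0,0,0],0.15],[[4.17,0,3.88],[0,0,0],0.15],[[4.74,0,4.87],[0,0,0],0.15],[[5,0,5.4],[0,0,0],0.15],[[5.21,0,5.92],[0,0,0],0.15],[[5.21,0,5.92],[0,0,0],0.15]]' 40
python3 -m inch '[[[0.2,0,0.5],[0,0,0],0.15],[[0.35,0,1],[0,0,0],0.15],[[0.35,0,1],[0,0,0],0.15]]' 40
```

```text
time: 19.6
tool_pos: [474.3, 384.0, 77.7]
tcp_rot: [179.7, -0.2, 97.5]
ft_force: [6.0, 4.9, 3.1]
finger_gap: 19.3
time: 19.9
tool_pos: [473.9, 387.3, 67.6]
tcp_rot: [179.7, -0.2, 97.5]
ft_force: [5.9, 5.4, 1.6]
finger_gap: 18.9
```

```bash
python3 -m inch '[[[0.05,0,0.3],[0,0,0],0.15],[[0.05,0,0.3],[0,0,0],0.15]]' 40; python3 -m inch '[[[0.0,0,0.3],[0,0,0],0.15],[[0,0,0.3],[0,0,0],0.15]]' 40
```

```text
time: 20.1
tool_pos: [473.8, 388.1, 65.0]
tcp_rot: [179.7, -0.2, 97.5]
ft_force: [5.2, 6.3, 3.3]
finger_gap: 18.7
time: 20.3
tool_pos: [473.8, 388.6, 62.2]
tcp_rot: [179.7, -0.3, 97.5]
ft_force: [3.6, 8.3, 4.0]
finger_gap: 18.8
```

```bash
python3 -m inch '[[[0,0,0.3],[0,0,0],0.15],[[0,0,0.3],[0,0,0],0.15]]' 40
python3 - <<'E'
from h import *
im=viewer.snapshot("scene")[:,:,::-1]; cv2.imwrite("pics/c17.png",cv2.resize(im[190:340,280:450],None,fx=4,fy=4,interpolation=cv2.INTER_CUBIC))
E
```

```text
time: 20.5
tool_pos: [473.8, 389.0, 60.1]
tcp_rot: [179.7, -0.3, 97.5]
ft_force: [0.9, 7.5, 8.4]
finger_gap: 19.1
```

View pics/c17.png

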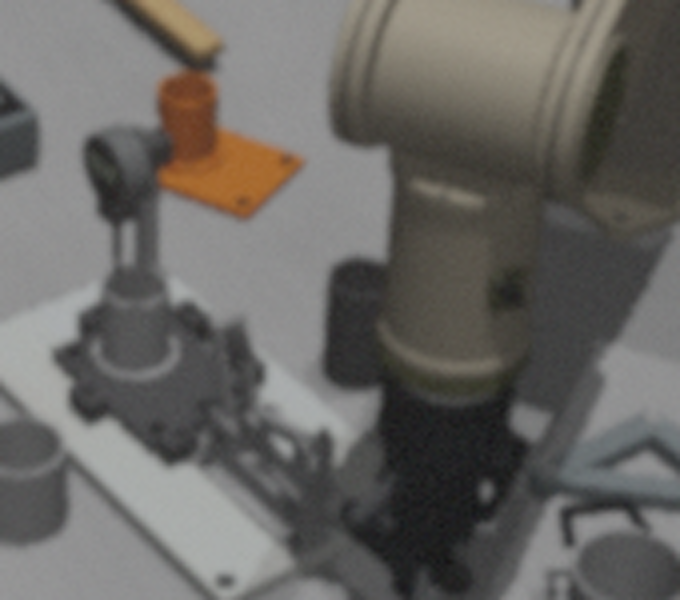

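Force is now rising to 8 N downward, so the handle is at the back stop, and the arm is raised. Releasing, lifting clear and backing off to look.

```bash
python3 -m inch '[[[0,0,-0.2],[0,0,0],0.25],[[0,0,-0.2],[0,0,0],0.4],[[0,0,-0.2],[0,0,0],0.5],[[0,0,-0.2],[0,0,0],0.5],[[0,0,-0.2],[0,0,0],0.5],[[0,0,-2],[0,0,0],0.5],[[0,0,-5],[0,0,0],0.5],[[0,0,-10],[0,0,0],0.5],[[0,0,-15],[0,0,0],0.5],[[0,0,-20],[0,0,0],0.5],[[0,0,-23],[0,0,0],0.5],[[0,0,-23],[0,0,0],0.5]]' 40
python3 - <<'E'
from h import *
im=viewer.snapshot("scene")[:,:,::-1]; cv2.imwrite("pics/scene3.png",im); cv2.imwrite("pics/c18.png",cv2.resize(im[200:350,260:430],None,fx=4,fy=4,interpolation=cv2.INTER_CUBIC))
cv2.imwrite("pics/top3.png",viewer.snapshot("top")[:,:,::-1])
E
```

```text
time: 21.75
tool_pos: [473.7, 387.3, 293.9]
tcp_rot: [179.5, -0.3, 97.5]
ft_force: [0.1, -0.2, -0.1]
finger_gap: 43.0
```

View pics/c18.png

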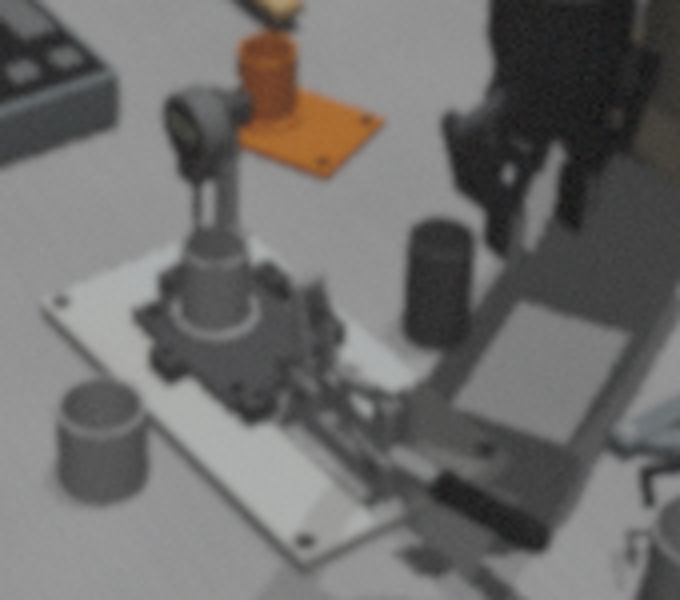

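View pics/top3.png

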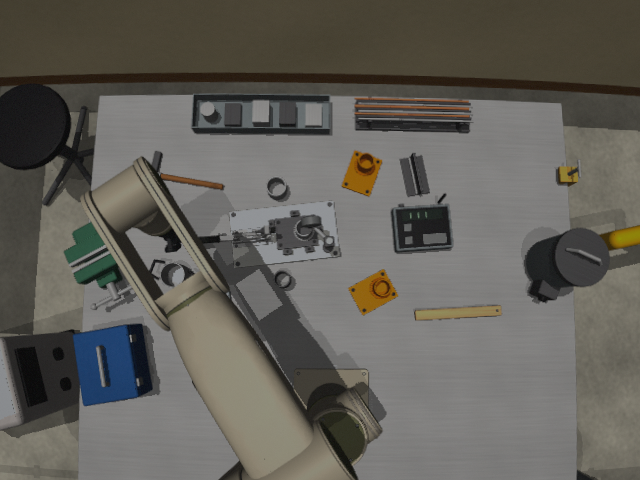

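```bash
python3 - <<'E'
from h import *
yaw=np.radians(7.4);X=np.array([np.cos(yaw),np.sin(yaw),0]);Y=np.array([-np.sin(yaw),np.cos(yaw),0])
piv=np.array([488,276,42])
f=lambda a,k,o:np.array(a)/k+o-0.5+.5/k
for uv in (f([(540,535),(443,487)],4,[260,200]),f([(565,488),(458,458)],4.2,[260,210])):
    o,d=ray("scene",uv); P=o+d*(((piv-o)@X)/(d@X))[:,None]
    v=P[0]-P[1]; print("angle",np.arctan2(v@Y,v[2]),np.linalg.norm(v))
a=cv2.imread("pics/top0.png",0).astype(int);b=cv2.imread("pics/top3.png",0).astype(int)
for n,(x,y,w,h) in dict(bracket=(285,205,40,50),tubeA=(265,175,26,28),tubeB=(272,268,24,25),tee=(398,148,36,50),readout=(388,188,72,66),orange=(340,148,44,50)).items():
    p,_=cv2.phaseCorrelate(a[y:y+h,x:x+w].astype(np.float32),b[y:y+h,x:x+w].astype(np.float32)); print(n,np.round(p,2))
A=cv2.imread("pics/top3.png");cv2.imwrite("pics/c19.png",cv2.resize(A[190:280,180:350],None,fx=4.7,fy=4.7,interpolation=cv2.INTER_CUBIC))
E
```

```text
angle 1.2519805042361574 90.90969409180948
angle 1.094937943722928 99.99496995127186
bracket [-0.07 -0.03]
tubeA [ 0.52 -0.02]
tubeB [0.03 0.43]
tee [0.01 0.02]
readout [0.01 0.03]
orange [ 0.51 -0.05]
```

View pics/c19.png

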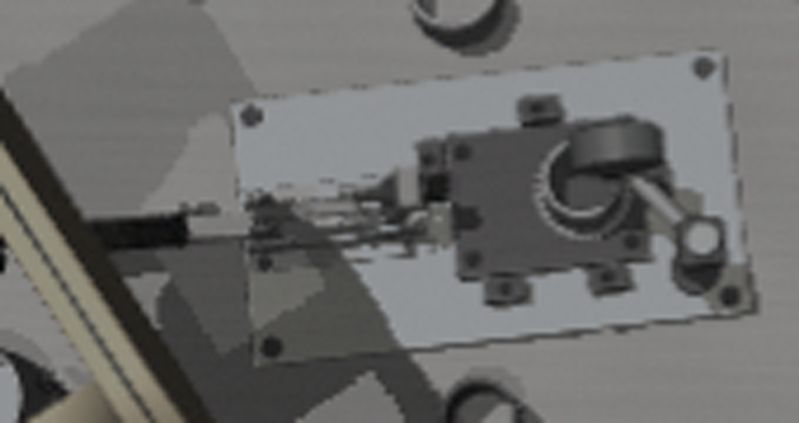

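The handle is open past its starting angle, the bracket hasn't moved, and the gripper is well clear. Handing in.

```bash
python3 - <<'E'
from bench import r
print(r.hand_in())
E
```

```text
the job is handed in; nothing more can be done
None
```

I locked the clamp on the bracket, recorded the reading with the wide key, swung the clamp back open, and handed the job in at about 22 s.

- **Clamp locked:** I measured the handle at about 0.01 rad in the camera picture. The push force also changed sign as it went over centre.
- **Key press:** only the wide key was touched. The force was 5.0–6.6 N for at least 0.5 s. The display shows no confirmation, so I'm inferring from the force and hold time that it registered.
- **Clamp open:** I measured about 1.25 rad in the picture. The force rose to 8 N as it met the back stop. The clamp arm is raised and the bracket is still in its seat, with an image shift under 0.1 px.
- **Bystanders:** the image-shift check gave about 0.5 px for the two tubes and an orange look-alike, against near zero for the tee and readout. I took that as an artefact of the check because they look unmoved in the top picture. I did not measure the hammer, brush, pot or magnet square; the pot and hammer are partly hidden by the arm in the last top view.
- **What didn't go to plan:** the pads slid about 10 mm past the grip when the handle hit the locked stop. While pinching, the sideways wrist force reached about 14 N because my estimate of the handle's position was 2–3 mm off.

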